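# Free the sample cassette from its dock

### The arm

A 6-joint arm with a two-finger parallel gripper is mounted at the origin on the work surface. World frame = base frame: x ahead of the robot, y to its left, z up, the work surface at z = 0. Lengths are in m, angles in rad, forces in N, time in s.
With the tool pointing down it reaches from about 0.425 to 0.95 m from the base axis. Payload 3.5 kg.
Tool frame: the origin (TCP) lies at the very end of the fingers, on their centre line; the grasp point (between the pads) lies 19 mm behind it; z points along the fingers, y is the line along which they close (so a half turn about z gives the same grasp; the last joint's range is limited). The gripper opens to 85 mm and grips with 20 to 120 N. Pads are 22 mm wide; open, the fingers measure 114 mm over their backs; the gripper's body (76 mm by 85 mm) begins 54 mm behind the grasp point. The pads swing forward as they close: fully open they stand 13 mm farther back than shut.
Start: joints at [1.021, 0.286, 1.577, -0, 1.279, -0.15], TCP at [0.263, 0.622, 0.231] pointing down, gripper open.
Joint ranges: [-2.77, 2.77], [-0.9, 2.22], [0.21, 2.48], [-1.53, 4.67], [0.24, 2.81], [-2.84, 2.84]. Speed limits (rad/s): [2.79, 2.79, 3.14, 3.14, 3.14, 3.14].

### API

Orientations are given as a unit quaternion [x, y, z, w].
In Python, from plant import ctrl gives the robot as it stands.
- The arm moves only by the tool carry_out, never from a script. Its argument "deltas" is one flat list of numbers, 6 for each row, row after row: the shift along the tool's x, y, z in m, then the turn, a rotation vector about the tool's x, y, z in rad. A call has 1 to 5 rows; each row is the pose to reach, as a shift and turn from the pose commanded when the call began, along the tool's axes at that moment; what a row does not reach only later rows make up. A row lasts 1/8 s, in which the tool goes at most 62.5 mm and 10.7 degrees, less where a joint would pass 70% of its speed; a pose out of reach is approached as far as the arm can. A call with a gripper value outside its range is refused whole. "grip" is the opening in per cent of the stroke, from 0 (shut) to 100 (fully open), set as the call begins (left out, the last holds). The fingers move at their own pace and stop on an object; "grip_force" is the grip in N (left out, the last holds). Time passes only in rows, so rows that repeat a pose let the fingers close. It gives the time, the measured TCP pose, the force, the opening and the grip force at its end, in the units of the state.
- ctrl.get_state(): the state, without advancing time (a new reading comes with each control period).
- ctrl.read_camera(name): name is "scene" or "top" or "wrist"; returns (picture, depth): 400x640x3 uint8, red, green, blue; 400x640 float32, m along the optical axis (not along the pixel's ray), 0 where there is no reading.
- ctrl.camera_model(name): a dict with "intrinsics" (3x3 intrinsics, pixels), "k1" (the pictures are not rectified: a ray, as slopes to the right and down, at radius r is drawn at 1 + k1 r^2 times it, then the intrinsics apply), "extrinsics" (4x4, takes a point from world to camera coordinates); the wrist camera has in their place "hand_eye" (4x4, takes a point from camera to tool coordinates, whose origin is the TCP and whose axes are the flange's). Camera axes: x right, y down, z forward; pixel columns grow to the right and rows downward; lengths in m; the calibration is good to about 2 mm. A picture is of the moment at which its call begins: read the wrist's pose just before it. camera_model takes no time and is no camera call.
- ctrl.sign_off(): hands the job in; it is judged then, once.
Trained networks look in the newest picture that a camera, given by its name, has taken for a name from the list of things; names that differ only in an ending like _2 or _b are one class to them, and where a whole thing is asked for, a point or a joint stands for the part that bears it (a point fixed in the world has none). Each returns a list of dicts, best first, with "score" (0 to 1); they miss things now and then, are a little off and sometimes report something else, mostly with a low value. They report only what shows in the picture. A call takes as long as a camera call. They do not tell look-alikes from the thing itself.
- ctrl.find_in(camera, query): "uv" ([column, row] in pixels, amid what is visible of it).
The state is a dict: "time": time; "qpos": joint angles; "dq": joint speeds; "joint_efforts": joint torques, N m; "eef_pos": TCP position; "tcp_rot": TCP orientation; "contact_force": force on the tool from outside, world axes, zero at the start; "wrist_torque": the same for the moment, N m; "opening": opening from 0.0 (shut) to 1.0 (fully open); "finger_force": force on a finger pad.
Only numpy, scipy, OpenCV 4.12 (cv2) and the standard library are available. Lean on these libraries where they do the work, as an engineer would, in place of code of your own. Each camera call takes 0.05 s, during which the arm holds its last target. There are 200 camera calls.

### The job

A stirring rod was left standing in the middle of the sample cassette, in the way of the hand: take it out and lower it to the bottom of the steel cup before letting go, so that it stands there. Then pinch the cassette's two side catches together and lift the cassette out of its dock until its underside is about 10 cm above the table; finish while still holding it there, level and still, by the squeezed catches. Leave the flask, the beaker and the rack of black cups where they are and keep the cup upright.

Things in the scene. Friction and masses are not known exactly. Their poses are not given: they have to be found in the camera images.
- dock: Fixed white base plate 154 x 88 mm, 12 mm thick, with low guides and two aluminium side rails (tops 32 mm above the table, inner faces 25 mm and outer faces 33 mm from the middle line) that the catch teeth hook under. Origin: centre of its underside, on the table. x along its length. Its place and yaw vary.
- cassette_center (a point): Grey sample cassette, 130 mm long (x), 44 mm wide (y), 0.3 kg, seated on the dock's 12 mm plate with 1.5 mm of play; black cups at both ends, tops 42 mm above its underside. The point lies on its middle axis (z up), 37 mm above its underside. Two upright white catches, opposed at mid-length on its long sides, hold it down; pinched along y they let go and carry it.
- cassette_foot (a point): Centre of the cassette's underside; axes as cassette_center. Its middle block (44 mm long, 23 mm wide, 44 mm high) has a round well for the rod, 12 mm wide and 38 mm deep.
- catch_left_pad (a point): Mid outer face of the catch on the cassette's +y side, 52 mm above the underside; upright face 24 mm wide (x), top at 74 mm. 48 mm over both catches' outer faces at rest, 35 mm fully squeezed. Pinch 40 to 70 mm above the underside, fingertips not lower than 24 mm above it (dock rails). Axes as the cassette's.
- catch_right_pad (a point): The same on the -y side.
- catch_left (a joint): Inward travel of that catch (m): 0 sprung out and locked, free of the dock above 0.0035 to 0.005, stop at 0.0065. The spring pushes back with 2.8 N at 0 and 7.4 N at the stop.
- catch_right (a joint): The same for the other catch.
- rod_center (a point): White plastic stirring rod, round, 10 mm in diameter and 150 mm long, 30 g. The point is at its middle; z along the rod to its upper end. It stands loosely in the cassette's well, its foot 6 mm above the cassette's underside, leaning by up to 0.06 rad.
- rod_foot (a point): Centre of the rod's lower end face.
- cup_floor (a point): Loose heavy steel cup, 90 mm high, outer diameter 46 mm at the rim, inner diameter 38 mm, 0.5 kg. The point is the centre of its inner floor, 8 mm above the table; z up.
- cup_rim (a point): Centre of the cup's mouth, 90 mm above the table.
- flask: Bystander: glass conical flask, 68 mm wide at the foot, 110 mm high. Origin: centre of its underside.
- beaker: Bystander: glass beaker, 68 mm wide, 95 mm high. Origin: centre of its underside.
- cup_rack: Bystander: wooden strip 200 x 50 x 30 mm with five black cups, 65 mm high in all. Origin: centre of its underside; x along the strip.
There are look-alikes about, which are no part of the job. Leave any yellow look-alike of the part that bears cup_floor alone.

How it is judged:
On the way, in this order (a step that is already met when the one before it is completed fails the run):
1. the rod is lowered into the cup, its foot within 30 mm of the cup's floor, still in the fingers (horizontal distance between rod_foot and cup_floor below 0.02 m and z of rod_foot in the frame of cup_floor below 0.03 m and contact force between the fingers and rod above 0.5 N), for 0.05 s.
2. the rod stands in the cup, let go (horizontal distance between rod_foot and cup_floor below 0.02 m and z of rod_foot in the frame of cup_floor below 0.015 m and angle between rod_center's own z axis and vertical below 0.5 rad and contact force between the fingers and rod below 0.05 N), for 0.2 s.
3. both catches are squeezed by the fingers (value of joint each of catch_left, catch_right above 0.005 m and contact force between the fingers and catch_left above 1 N and contact force between the fingers and catch_right above 1 N), for 0.1 s.
At the end, for the whole second after the job is handed in: Fingers hold the cassette by both catches (each in by over 5 mm, over 1 N), underside 75 to 160 mm above the table, within 0.2 rad of level, under 20 mm/s, nothing else touching it; the rod stands free in the upright cup, foot within 15 mm of its floor, leaning under 0.5 rad (all of step 2 and all of step 3 and height (world z) of cassette_foot between 0.075 and 0.16 m and angle between cassette_center's own z axis and vertical below 0.2 rad and linear speed of cassette below 0.02 m/s and contact force between cassette and dock below 0.05 N and contact force between cassette and cup below 0.05 N and contact force between cassette and rod below 0.05 N and contact force between cassette and flask below 0.05 N and contact force between cassette and beaker below 0.05 N and contact force between cassette and cup_rack below 0.05 N and linear speed of rod below 0.03 m/s and angle between cup_floor's own z axis and vertical below 0.1 rad); the arm keeps its last pose, push and grip.
It fails at once if the cup is tipped (angle between cup_floor's own z axis and vertical above 0.4 rad).
It fails at once if the rod falls over (angle between rod_center's own z axis and vertical above 1.1 rad).
It fails at once if a bystander is moved by more than 30 mm (distance of any of flask, beaker, cup_rack from where it was at the start of the episode above 0.03 m).
It also fails if it takes over 51 s, if anything falls off the work surface, if the arm or the gripper's body presses on something with over 40 N, if the wrist force passes 120 N, or if a joint passes its speed limit or range.

## Working session

There is one attempt and no reset: what is moved stays moved. The work goes in short steps, Python scripts to look and compute and a tool call to move; the robot and the scene stay as the last step left them, time stands still between calls to the robot, and variables do not carry over. Pictures are saved under pics/ and viewed, at most 10 in all, crops included, and the job is handed in when it is done.

Besides the shell and the picture viewer there is one more tool, called as name(argument=value, ...), one argument or row to a line, values as JSON. carry_out: Moves the arm, as the interface text tells. Its arguments: {"type":"object","properties":{"deltas":{"type":"array"},"grip":{"type":"number"},"grip_force":{"type":"number"}},"required":["deltas"]}

```bash
mkdir -p pics; ls; cat > h.py <<'E'
import numpy as np, cv2
from plant import ctrl
from scipy.spatial.transform import Rotation as R
def T(cam,st=None):
    m=ctrl.camera_model(cam)
    if cam=="wrist":
        st=st or ctrl.get_state(); W=np.eye(4); W[:3,:3]=R.from_quat(st["tcp_rot"]).as_matrix(); W[:3,3]=st["eef_pos"]
        return m,W@np.array(m["hand_eye"])
    return m,np.linalg.inv(np.array(m["extrinsics"]))
def ray(m,uv):
    K=np.array(m["intrinsics"]); k=m["k1"]
    return cv2.undistortPoints(np.array(uv,float).reshape(-1,1,2),K,np.array([k,0,0,0.])).reshape(-1,2)
def pt(m,X,uv,d):
    r=ray(m,uv); p=np.c_[r,np.ones(len(r))]*np.reshape(d,(-1,1)); return p@X[:3,:3].T+X[:3,3]
def onz(m,X,uv,z):
    r=ray(m,uv); v=np.c_[r,np.ones(len(r))]@X[:3,:3].T; o=X[:3,3]; return o+v*((z-o[2])/v[:,2])[:,None]
def cloud(m,X,dep):
    h,w=dep.shape; u,v=np.meshgrid(np.arange(w),np.arange(h)); return pt(m,X,np.c_[u.ravel(),v.ravel()],dep.ravel()).reshape(h,w,3)
def proj(m,X,P):
    q=np.linalg.inv(X); P=np.atleast_2d(P)@q[:3,:3].T+q[:3,3]
    return cv2.projectPoints(P,np.zeros(3),np.zeros(3),np.array(m["intrinsics"]),np.array([m["k1"],0,0,0.]))[0].reshape(-1,2)
E
cat > a.py <<'E'
from h import *
for c in ("top","scene"):
    im,d=ctrl.read_camera(c); cv2.imwrite(f"pics/{c}0.png",im[:,:,::-1]); np.save(f"pics/{c}d.npy",d)
    m,X=T(c); C=cloud(m,X,d); print(c,X[:3,3].round(3),X[:3,2].round(2))
    for q in ("dock","cassette_center","catch_left_pad","catch_right_pad","rod_center","rod_foot","cup_floor","cup_rim","flask","beaker","cup_rack"):
        for r in ctrl.find_in(c,q)[:3]:
            u,v=map(int,r["uv"]); print(q,round(r["score"],2),(u,v),C[min(v,399),min(u,639)].round(3))
print({k:np.round(v,3) for k,v in ctrl.get_state().items()})
E
python3 a.py
```

```text
pics
top [5.070e-01 1.000e-03 1.362e+00] [ 0.08  0.   -1.  ]
dock 0.63 (275, 249) [0.483 0.138 0.085]
cassette_center 0.95 (271, 251) [5.070e-01 1.000e-03 1.362e+00]
catch_left_pad 0.53 (261, 252) [0.474 0.179 0.061]
catch_left_pad 0.24 (395, 224) [ 0.559 -0.188  0.007]
rod_center 0.67 (257, 253) [0.47  0.197 0.009]
rod_foot 0.31 (185, 241) [0.498 0.404 0.006]
cup_floor 0.81 (389, 258) [ 0.464 -0.173  0.003]
cup_floor 0.58 (395, 224) [ 0.559 -0.188  0.007]
cup_rim 0.61 (397, 225) [ 0.556 -0.193  0.015]
cup_rim 0.52 (391, 258) [ 0.464 -0.178  0.007]
flask 0.62 (333, 149) [ 0.754 -0.009  0.085]
beaker 0.55 (185, 238) [0.506 0.404 0.007]
cup_rack 0.8 (483, 219) [ 0.576 -0.428  0.043]
scene [1.024 0.751 1.013] [-0.32 -0.6  -0.74]
dock 0.9 (403, 236) [0.49  0.191 0.033]
cassette_center 0.64 (400, 225) [0.487 0.17  0.055]
catch_left_pad 0.51 (408, 224) [0.477 0.187 0.071]
rod_center 0.5 (404, 200) [0.395 0.068 0.003]
rod_foot 0.47 (408, 199) [0.473 0.167 0.146]
cup_floor 0.81 (339, 148) [ 0.482 -0.157  0.069]
cup_rim 0.75 (311, 153) [ 0.571 -0.169  0.08 ]
cup_rim 0.69 (342, 150) [ 0.472 -0.155  0.058]
flask 0.8 (275, 227) [0.777 0.018 0.061]
flask 0.48 (400, 226) [0.49  0.173 0.055]
cup_rack 0.77 (274, 117) [ 0.576 -0.426  0.042]
cup_rack 0.48 (406, 224) [0.482 0.186 0.073]
{'time': np.float64(1.2), 'qpos': array([ 1.021,  0.286,  1.577,  0.   ,  1.279, -0.15 ]), 'dq': array([ 0.   ,  0.001,  0.   ,  0.002, -0.004,  0.002]), 'joint_efforts': array([ 1.0000e-03, -4.0595e+01, -2.9295e+01, -0.0000e+00,  1.0000e-03,
        0.0000e+00]), 'eef_pos': array([0.263, 0.622, 0.231]), 'tcp_rot': array([ 0.199,  0.98 , -0.   , -0.   ]), 'contact_force': array([ 0.082, -0.597, -0.366]), 'wrist_torque': array([-0.03 ,  0.058, -0.022]), 'finger_force': np.float64(0.0), 'opening': np.float64(0.999)}
```

```bash
python3 -c "
import cv2,numpy as np
t=cv2.imread('pics/top0.png')[130:290,160:520];s=cv2.imread('pics/scene0.png')[90:270,240:440]
a=cv2.resize(t,(720,320),interpolation=3)
b=cv2.resize(s,(310,279),interpolation=3)
s2=cv2.imread('pics/scene0.png')[170:270,350:470];c=cv2.resize(s2,(335,279),interpolation=3)
o=np.zeros((600,720,3),np.uint8);o[:320]=a;o[320:599,:310]=b;o[320:599,320:655]=c
cv2.imwrite('pics/v1.png',o)"
```

```text
(no output)
```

View pics/v1.png

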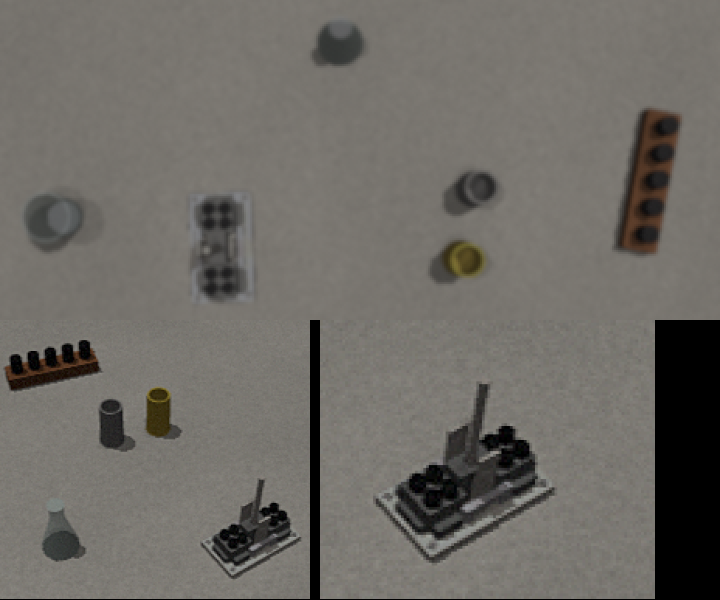

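```bash
cat > b.py <<'E'
from h import *
from plant import ctrl
m,X=T("top")
im=cv2.imread("pics/top0.png"); d=np.load("pics/topd.npy"); C=cloud(m,X,d)
print("cup", onz(m,X,[[400,224]],.09), "yellow",onz(m,X,[[392.5,259]],.09))
# dock: bright
g=im.min(2).astype(int); sub=np.zeros_like(g,bool); sub[215:290,240:300]=1
mask=(sub&(g>np.median(g[sub])+25)).astype(np.uint8)
p=np.argwhere(mask)[:,::-1]; P=onz(m,X,p,.012)[:,:2]
r=cv2.minAreaRect((P*1000).astype(np.float32)); print("dock rect mm",r,len(p))
ms,Xs=T("scene"); ds=np.load("pics/scened.npy"); Cs=cloud(ms,Xs,ds)
for n,cc in(("top",C),("scene",Cs)):
    q=cc.reshape(-1,3); dd=(d if n=="top" else ds).ravel()
    k=(dd>0)&(abs(q[:,0]-.487)<.1)&(abs(q[:,1]-.17)<.1)
    a=q[k&(q[:,2]>.1)]; print(n,"rod pts",len(a)); 
    if len(a): print(a[np.argsort(a[:,2])][::max(1,len(a)//8)].round(3))
    for lo,hi in((.068,.095),(.04,.065),(.008,.02)):
        b=q[k&(q[:,2]>lo)&(q[:,2]<hi)]; 
        if len(b)>3: print(lo,len(b),b.mean(0).round(3),[np.round(v,1) for v in cv2.minAreaRect((b[:,:2]*1000).astype(np.float32))])
    for nm,c in(("cup",(.56,-.185)),):
        b=q[(dd>0)&(q[:,2]>.08)&(q[:,2]<.1)&(np.hypot(q[:,0]-c[0],q[:,1]-c[1])<.05)]; print(nm,len(b),b.mean(0).round(3),(b.max(0)+b.min(0))/2)
E
python3 b.py
```

```text
cup [[ 0.55626732 -0.18989108  0.09      ]] yellow [[ 0.46386979 -0.17128192  0.09      ]]Traceback (most recent call last):
  File "b.py", line 9, in <module>
    p=np.argwhere(mask)[:,::-1]; P=onz(m,X,p,.012)[:,:2]
                                   ~~~^^^^^^^^^^^^
  File "h.py", line 16, in onz
    r=ray(m,uv); v=np.c_[r,np.ones(len(r))]@X[:3,:3].T; o=X[:3,3]; return o+v*((z-o[2])/v[:,2])[:,None]
  File "h.py", line 12, in ray
    return cv2.undistortPoints(np.array(uv,float).reshape(-1,1,2),K,np.array([k,0,0,0.])).reshape(-1,2)
           ~~~~~~~~~~~~~~~~~~~^^^^^^^^^^^^^^^^^^^^^^^^^^^^^^^^^^^^^^^^^^^^^^^^^^^^^^^^^^^
cv2.error: OpenCV(4.12.0) /io/opencv/modules/calib3d/src/undistort.dispatch.cpp:347: error: (-215:Assertion failed) CV_IS_MAT(_src) && CV_IS_MAT(_dst) && (_src->rows == 1 || _src->cols == 1) && (_dst->rows == 1 || _dst->cols == 1) && _src->cols + _src->rows - 1 == _dst->rows + _dst->cols - 1 && (CV_MAT_TYPE(_src->type) == CV_32FC2 || CV_MAT_TYPE(_src->type) == CV_64FC2) && (CV_MAT_TYPE(_dst->type) == CV_32FC2 || CV_MAT_TYPE(_dst->type) == CV_64FC2) in function 'cvUndistortPointsInternal'
```

```bash
sed -i 's/np.median(g\[sub\])+25/np.percentile(g[sub],88)/' b.py; python3 b.py
```

```text
cup [[ 0.55626732 -0.18989108  0.09      ]] yellow [[ 0.46386979 -0.17128192  0.09      ]]
dock rect mm ((477.6829833984375, 162.0784149169922), (175.54934692382812, 165.68869018554688), 1.468574047088623) 473
top rod pts 25
[[0.47  0.154 0.11 ]
 [0.466 0.157 0.125]
 [0.469 0.155 0.142]
 [0.467 0.156 0.153]
 [0.469 0.154 0.164]
 [0.467 0.157 0.165]
 [0.467 0.159 0.166]
 [0.472 0.156 0.168]
 [0.472 0.159 0.17 ]]
0.068 52 [0.47  0.159 0.083] [array([470.4, 158.7]), array([23.8, 49. ]), np.float64(3.0)]
0.04 605 [0.469 0.158 0.05 ] [array([470. , 157.4]), array([129.1,  45.6]), np.float64(3.4)]
0.008 577 [0.47  0.155 0.012] [array([465.7, 166.2]), array([155.8, 183.8]), np.float64(76.7)]
cup 92 [ 0.559 -0.19   0.089] [ 0.55895799 -0.18949596  0.08827068]
scene rod pts 78
[[0.475 0.161 0.103]
 [0.476 0.165 0.112]
 [0.477 0.164 0.119]
 [0.473 0.167 0.127]
 [0.474 0.165 0.138]
 [0.473 0.167 0.146]
 [0.471 0.166 0.155]
 [0.475 0.166 0.161]
 [0.471 0.16  0.168]]
0.068 120 [0.474 0.163 0.08 ] [array([472.6, 161.8]), array([26.9, 51.6]), np.float64(3.1)]
0.04 602 [0.479 0.165 0.051] [array([473.8, 162.2]), array([131.2,  49.5]), np.float64(1.1)]
0.008 462 [0.49  0.186 0.013] [array([473. , 161.9]), array([155.3,  91.1]), np.float64(4.4)]
cup 105 [ 0.563 -0.187  0.086] [ 0.56156033 -0.1893533   0.08654683]
```

carry_out(
  deltas=[-0.3725, -0.346, 0, 0, 0, -0.454, -0.3725, -0.346, 0, 0, 0, -0.454, -0.3725, -0.346, 0, 0, 0, -0.454, -0.3725, -0.346, 0, 0, 0, -0.454, -0.3725, -0.346, 0, 0, 0, -0.454],
)

```text
time: 1.82
eef_pos: [0.391, 0.3359, 0.2317]
tcp_rot: [-0.027, 1.0, 0.0, 0.001]
contact_force: [1.6, 0.1, -0.1]
opening: 1.002
finger_force: 0.0
```

carry_out(
  deltas=[-0.07, -0.175, 0, 0, 0, 0, -0.07, -0.175, 0, 0, 0, 0, -0.07, -0.175, 0, 0, 0, 0, -0.07, -0.175, 0, 0, 0, 0, -0.07, -0.175, 0, 0, 0, 0],
)

```text
time: 2.45
eef_pos: [0.4698, 0.1667, 0.2314]
tcp_rot: [-0.027, 1.0, 0.0, -0.0]
contact_force: [-1.0, -0.9, 0.3]
opening: 1.003
finger_force: 0.0
```

```bash
cat > w.py <<'E'
from h import *
import sys
st=ctrl.get_state(); im,d=ctrl.read_camera("wrist"); m,X=T("wrist",st); np.savez("pics/"+sys.argv[1],im=im,d=d,X=X)
cv2.imwrite(f"pics/{sys.argv[1]}.png",im[:,:,::-1]); print(np.round(st["eef_pos"],4),R.from_quat(st["tcp_rot"]).as_matrix()[:2,1].round(4),st["time"])
q=cloud(m,X,d).reshape(-1,3)[d.ravel()>0]
k=np.hypot(q[:,0]-.471,q[:,1]-.158)<.1; q=q[k]
for lo,hi in((.1,.12),(.12,.14),(.14,.16),(.16,.175),(.078,.095),(.048,.062),(.008,.016)):
    b=q[(q[:,2]>lo)&(q[:,2]<hi)]
    if len(b)>3: print(lo,len(b),b.mean(0).round(4),[np.round(v,1) for v in cv2.minAreaRect((b[:,:2]*1000).astype(np.float32))])
E
python3 w.py w1
```

```text
[0.4698 0.1667 0.2314] [-0.0532  0.9986] 2.45
0.1 55 [0.4662 0.1617 0.1104] [array([467. , 160.9]), array([3.9, 9.7]), np.float64(16.1)]
0.12 72 [0.4662 0.1617 0.1304] [array([467.1, 161.1]), array([4.3, 9.6]), np.float64(11.5)]
0.14 86 [0.4662 0.1617 0.1503] [array([467. , 161.2]), array([3.9, 9.4]), np.float64(10.3)]
0.16 156 [0.469  0.1618 0.1663] [array([469.7, 161.9]), array([9.9, 8.9]), np.float64(37.4)]
0.078 285 [0.4684 0.161  0.085 ] [array([469.8, 161.6]), array([24.1, 47.9]), np.float64(3.8)]
0.048 1971 [0.4642 0.1617 0.0538] [array([469.9, 161.5]), array([123.4,  46.9]), np.float64(3.2)]
0.008 2662 [0.4572 0.1619 0.0113] [array([470.2, 161.7]), array([153.4,  88.3]), np.float64(3.8)]
```

View pics/w1.png

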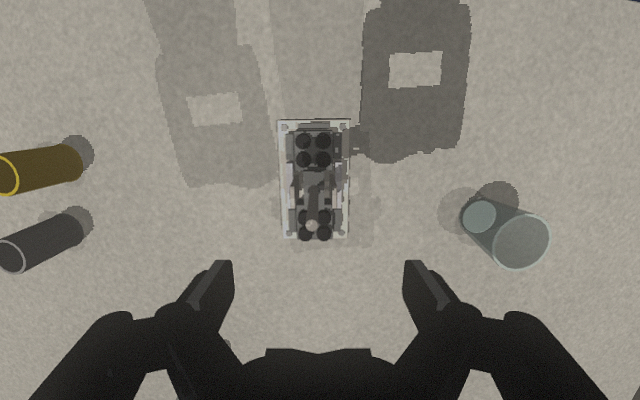

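carry_out(
  deltas=[0, -0.003, 0.05, 0, 0, 0, 0, -0.005, 0.09, 0, 0, 0, 0, -0.005, 0.107, 0, 0, 0, 0, -0.005, 0.107, 0, 0, 0],
)

```text
time: 3.0
eef_pos: [0.4692, 0.1626, 0.1236]
tcp_rot: [-0.028, 1.0, -0.0, -0.001]
contact_force: [0.6, -0.0, 0.6]
opening: 0.995
finger_force: 0.0
```

```bash
python3 w.py w2
```

```text
[0.4692 0.1626 0.1236] [-0.056   0.9984] 3.0
0.1 236 [0.4665 0.1616 0.1106] [array([467.5, 161.7]), array([ 5.4, 10. ]), np.float64(1.5)]
0.12 531 [0.4671 0.1618 0.1332] [array([468.5, 163.4]), array([21.2, 95.8]), np.float64(3.1)]
0.14 2796 [0.4649 0.1618 0.1509] [array([468.6, 162.6]), array([ 23.6, 113.4]), np.float64(3.1)]
0.16 2881 [0.4639 0.1621 0.1672] [array([468.4, 162.5]), array([ 23.5, 113.7]), np.float64(3.1)]
0.078 738 [0.4685 0.1617 0.0848] [array([469.9, 161.8]), array([24.1, 48.4]), np.float64(3.6)]
0.048 4071 [0.4604 0.1613 0.0538] [array([470.3, 162. ]), array([124.4,  47.2]), np.float64(4.4)]
0.008 4653 [0.4524 0.1614 0.0113] [array([470.2, 161.8]), array([153.4,  88.4]), np.float64(3.5)]
```

carry_out(
  deltas=[0, -0.001, 0, 0, 0, 0, -0.001, -0.001, 0, 0, 0, 0, -0.001, -0.001, 0, 0, 0, 0, -0.001, -0.001, 0, 0, 0, 0, -0.001, -0.001, 0, 0, 0, 0],
  grip=0,
  grip_force=40,
)

```text
time: 3.68
eef_pos: [0.4714, 0.1609, 0.1247]
tcp_rot: [-0.027, 1.0, 0.0, 0.0]
contact_force: [0.0, -0.4, 1.5]
opening: 0.105
finger_force: 38.9
```

carry_out(
  deltas=[0, 0, -0.015, 0, 0, 0, 0, 0, -0.04, 0, 0, 0, 0, 0, -0.075, 0, 0, 0, 0, 0, -0.11, 0, 0, 0, 0, 0, -0.12, 0, 0, 0],
)

```text
time: 4.3
eef_pos: [0.4725, 0.1609, 0.2479]
tcp_rot: [-0.027, 1.0, 0.0, 0.003]
contact_force: [0.0, -0.3, -0.2]
opening: 0.108
finger_force: 39.0
```

```bash
cat > s.py <<'E'
from h import *
import sys
st=ctrl.get_state(); print(np.round(st["eef_pos"],4),R.from_quat(st["tcp_rot"]).as_matrix()[:,:2].round(3).tolist())
n=sys.argv[1]; im,d=ctrl.read_camera("wrist"); cv2.imwrite(f"pics/{n}w.png",im[:,:,::-1]); m,X=T("wrist",st)
np.savez("pics/"+n,im=im,d=d,X=X)
q=cloud(m,X,d).reshape(-1,3)[d.ravel()>0]
c=np.array(st["eef_pos"])[:2]
b=q[(np.hypot(*(q[:,:2]-c).T)<.035)]
for z in np.arange(.09,.25,.015):
    e=b[abs(b[:,2]-z)<.0075]
    if len(e)>5: print(z.round(3),len(e),e.mean(0).round(4),e[:,2].min().round(3))
E
python3 s.py r1
```

```text
[0.4725 0.1609 0.2479] [[-0.999, -0.054], [-0.054, 0.999], [-0.006, 0.0]]
0.09 201 [0.4692 0.1615 0.0851] 0.083
0.15 55 [0.4679 0.1607 0.1508] 0.143
0.165 62 [0.468  0.1605 0.1655] 0.158
0.18 80 [0.4678 0.1608 0.1803] 0.173
0.195 93 [0.4679 0.1604 0.1952] 0.188
0.21 123 [0.4678 0.1608 0.2103] 0.203
0.225 147 [0.4677 0.1605 0.2252] 0.218
0.24 181 [0.4674 0.1604 0.2403] 0.233
```

View pics/r1w.png

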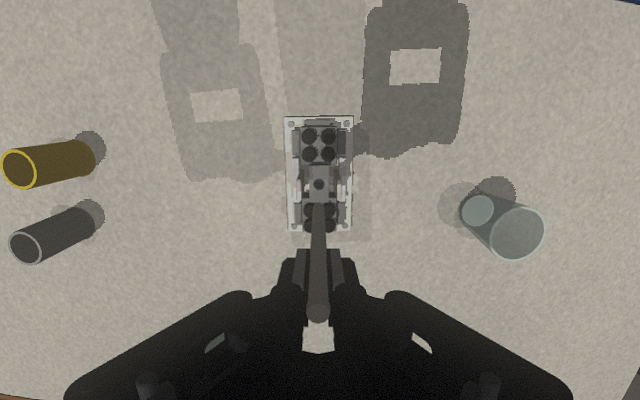

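```bash
cat > cup.py <<'E'
from h import *
import sys
for n in sys.argv[1:]:
    z=np.load(f"pics/{n}.npz"); m=ctrl.camera_model("wrist"); q=cloud(m,z["X"],z["d"]).reshape(-1,3)
    im=z["im"].reshape(-1,3).astype(int); k=(z["d"].ravel()>0)&(np.hypot(q[:,0]-.559,q[:,1]+.19)<.04)&(q[:,2]>.084)&(q[:,2]<.096)
    b=q[k]; 
    if len(b)<10: print(n,len(b)); continue
    print(n,len(b),b[:,2].mean().round(4),cv2.minEnclosingCircle((b[:,:2]*1000).astype(np.float32)), cv2.minAreaRect((b[:,:2]*1000).astype(np.float32)))
E
python3 cup.py w1 r1
```

```text
w1 417 0.0875 ((557.7994384765625, -188.4860382080078), 23.998558044433594) ((559.3864135742188, -184.037841796875), (38.43344497680664, 45.96672058105469), 70.80279541015625)
r1 541 0.0877 ((558.0614013671875, -188.92562866210938), 23.6855411529541) ((558.1658325195312, -188.68331909179688), (45.007843017578125, 46.45551300048828), 12.405792236328125)
```

carry_out(
  deltas=[-0.012, -0.06, 0, 0, 0, 0, -0.024, -0.12, 0, 0, 0, 0, -0.036, -0.18, 0, 0, 0, 0, -0.048, -0.24, 0, 0, 0, 0, -0.058, -0.29, 0, 0, 0, 0],
)

```text
time: 4.97
eef_pos: [0.5441, -0.1277, 0.2424]
tcp_rot: [-0.027, 1.0, 0.001, -0.001]
contact_force: [0.3, 0.5, -0.1]
opening: 0.103
finger_force: 39.1
```

```bash
python3 s.py r2; python3 cup.py r2
```

```text
[ 0.5441 -0.1277  0.2424] [[-0.999, -0.053], [-0.053, 0.999], [0.003, 0.001]]
0.135 22 [ 0.5387 -0.1278  0.139 ] 0.135
0.15 58 [ 0.5389 -0.128   0.1501] 0.143
0.165 70 [ 0.539  -0.1279  0.1649] 0.158
0.18 86 [ 0.5391 -0.1277  0.1801] 0.173
0.195 105 [ 0.5391 -0.1281  0.1951] 0.188
0.21 133 [ 0.5393 -0.1279  0.2103] 0.203
0.225 154 [ 0.5392 -0.1282  0.225 ] 0.218
0.24 266 [ 0.5379 -0.1283  0.2417] 0.233
r2 522 0.0885 ((558.5794677734375, -189.0126495361328), 22.495046615600586) ((558.3215942382812, -189.04173278808594), (43.6640510559082, 44.5969352722168), 8.737256050109863)
```

carry_out(
  deltas=[-0.007, -0.03, 0, 0, 0, 0, -0.013, -0.061, 0, 0, 0, 0, -0.013, -0.061, 0.01, 0, 0, 0, -0.013, -0.061, 0.025, 0, 0, 0, -0.013, -0.061, 0.025, 0, 0, 0],
)

```text
time: 5.65
eef_pos: [0.5595, -0.1841, 0.2161]
tcp_rot: [-0.028, 1.0, 0.002, -0.003]
contact_force: [0.2, -0.5, 0.5]
opening: 0.103
finger_force: 39.2
```

```bash
python3 s.py r3; python3 cup.py r3
```

```text
[ 0.5595 -0.1841  0.2161] [[-0.998, -0.055], [-0.055, 0.998], [0.005, 0.003]]
0.09 582 [ 0.5557 -0.1904  0.0884] 0.083
0.105 10 [ 0.5536 -0.1828  0.1112] 0.11
0.12 58 [ 0.5541 -0.1844  0.1203] 0.113
0.135 64 [ 0.5541 -0.1841  0.1352] 0.128
0.15 81 [ 0.5542 -0.184   0.1501] 0.143
0.165 94 [ 0.5542 -0.1844  0.1647] 0.158
0.18 129 [ 0.5544 -0.1843  0.1802] 0.173
0.195 151 [ 0.5545 -0.1845  0.1953] 0.188
0.21 185 [ 0.5544 -0.1845  0.2104] 0.203
0.225 843 [ 0.5511 -0.1847  0.2262] 0.218
0.24 1226 [ 0.5511 -0.1847  0.2401] 0.233
r3 559 0.0886 ((558.4686279296875, -189.74583435058594), 22.925058364868164) ((557.5673217773438, -189.8958282470703), (43.5756950378418, 45.06124496459961), 19.69937515258789)
```

carry_out(
  deltas=[-0.001, -0.005, 0.005, 0, 0, 0, -0.001, -0.005, 0.03, 0, 0, 0, -0.001, -0.005, 0.06, 0, 0, 0, -0.001, -0.005, 0.085, 0, 0, 0, -0.001, -0.005, 0.092, 0, 0, 0],
)

```text
time: 6.32
eef_pos: [0.5615, -0.1903, 0.1256]
tcp_rot: [-0.027, 1.0, 0.001, -0.001]
contact_force: [-0.0, -0.0, -0.7]
opening: 0.104
finger_force: 39.2
```

carry_out(
  deltas=[0, 0, 0.003, 0, 0, 0, 0, 0, 0.005, 0, 0, 0, 0, 0, 0.006, 0, 0, 0, 0, 0, 0.006, 0, 0, 0],
)

```text
time: 6.82
eef_pos: [0.5626, -0.191, 0.1219]
tcp_rot: [-0.027, 1.0, -0.0, 0.0]
contact_force: [-0.5, -0.1, 0.1]
opening: 0.103
finger_force: 39.2
```

```bash
python3 s.py r4; python3 cup.py r4
```

```text
[ 0.5626 -0.191   0.1219] [[-0.999, -0.054], [-0.054, 0.999], [-0.001, -0.001]]
0.09 1206 [ 0.5515 -0.1896  0.0885] 0.083
0.105 161 [ 0.5577 -0.1914  0.1054] 0.098
0.12 275 [ 0.556  -0.1916  0.1222] 0.113
0.135 1019 [ 0.5541 -0.1915  0.1354] 0.128
0.15 1235 [ 0.5541 -0.1915  0.1497] 0.143
0.165 3205 [ 0.5553 -0.1913  0.1657] 0.158
0.18 5223 [ 0.5574 -0.1913  0.1786] 0.173
0.195 4151 [ 0.5469 -0.1919  0.1963] 0.188
0.21 7308 [ 0.5468 -0.1918  0.2094] 0.203
0.225 673 [ 0.5424 -0.1919  0.2183] 0.218
r4 1120 0.0888 ((558.6539306640625, -189.66859436035156), 22.97092628479004) ((554.3804931640625, -189.73143005371094), (37.2297477722168, 45.56538009643555), 0.9037230610847473)
```

carry_out(
  deltas=[0.002, 0.002, 0.003, 0, 0, 0, 0.002, 0.002, 0.006, 0, 0, 0, 0.002, 0.002, 0.007, 0, 0, 0, 0.002, 0.002, 0.007, 0, 0, 0],
)

```text
time: 7.38
eef_pos: [0.5603, -0.1889, 0.1147]
tcp_rot: [-0.027, 1.0, 0.0, -0.0]
contact_force: [-1.4, 0.7, 2.0]
opening: 0.101
finger_force: 39.5
```

carry_out(
  deltas=[0, 0, 0, 0, 0, 0, 0, 0, 0, 0, 0, 0, 0, 0, 0, 0, 0, 0, 0, 0, 0, 0, 0, 0, 0, 0, 0, 0, 0, 0],
  grip=100,
)

```text
time: 8.0
eef_pos: [0.5603, -0.189, 0.1143]
tcp_rot: [-0.027, 1.0, -0.0, 0.0]
contact_force: [-0.2, 0.2, -0.8]
opening: 1.0
finger_force: 0.0
```

```bash
python3 s.py r5
```

```text
[ 0.5603 -0.189   0.1143] [[-0.999, -0.054], [-0.054, 0.999], [-0.0, -0.0]]
0.09 1616 [ 0.5556 -0.1898  0.0884] 0.083
0.105 184 [ 0.5553 -0.189   0.1054] 0.098
0.12 251 [ 0.5554 -0.1889  0.1203] 0.113
0.135 335 [ 0.5554 -0.1889  0.1355] 0.128
0.15 662 [ 0.5567 -0.1889  0.1524] 0.143
0.165 169 [ 0.5586 -0.1886  0.1579] 0.158
0.18 199 [ 0.5495 -0.1896  0.1868] 0.185
0.195 7650 [ 0.5468 -0.1897  0.1963] 0.188
0.21 4488 [ 0.5426 -0.1899  0.2066] 0.203
```

View pics/r5w.png

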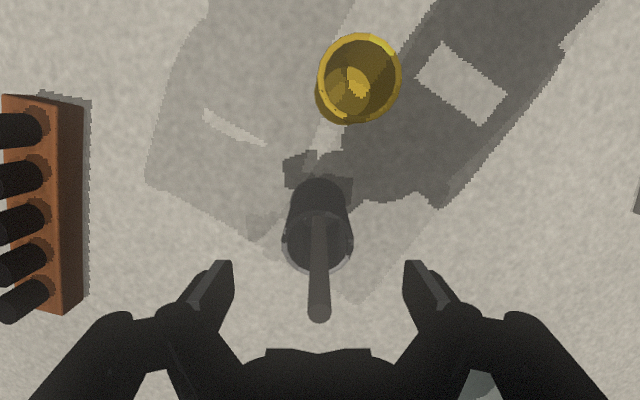

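carry_out(
  deltas=[0, 0, -0.02, 0, 0, 0, 0, 0, -0.07, 0, 0, 0, 0, 0, -0.12, 0, 0, 0, 0.01, 0.06, -0.13, 0, 0, 0, 0.022, 0.12, -0.13, 0, 0, 0],
)

```text
time: 8.68
eef_pos: [0.5327, -0.0699, 0.2483]
tcp_rot: [-0.026, 1.0, -0.001, 0.003]
contact_force: [0.5, 0.8, 0.9]
opening: 0.996
finger_force: 0.0
```

carry_out(
  deltas=[0.012, 0.06, 0, 0, 0, 0, 0.024, 0.12, 0, 0, 0, 0, 0.036, 0.18, 0, 0, 0, 0, 0.047, 0.235, 0, 0, 0, 0, 0.047, 0.235, 0, 0, 0, 0],
)

```text
time: 9.3
eef_pos: [0.4712, 0.1649, 0.2461]
tcp_rot: [-0.03, 1.0, 0.0, 0.001]
contact_force: [0.2, 0.3, 0.8]
opening: 1.0
finger_force: 0.0
```

```bash
sed -i 's/np.hypot(q\[:,0\]-.471,q\[:,1\]-.158)/np.hypot(q[:,0]-.470,q[:,1]-.1617)/' w.py; python3 w.py c1
```

```text
[0.4712 0.1649 0.2461] [-0.0602  0.9982] 9.3
0.078 230 [0.4689 0.1619 0.0841] [array([469.5, 161.3]), array([23.9, 49. ]), np.float64(4.1)]
0.048 2033 [0.467  0.1612 0.0538] [array([470. , 161.4]), array([123.4,  47. ]), np.float64(3.4)]
0.008 2528 [0.4575 0.1617 0.0113] [array([470.1, 161.6]), array([152.2,  88.4]), np.float64(3.4)]
```

carry_out(
  deltas=[0.001, -0.003, 0.05, 0, 0, 0, 0.001, -0.003, 0.1, 0, 0, 0, 0.001, -0.003, 0.14, 0, 0, 0, 0.001, -0.003, 0.145, 0, 0, 0, 0.001, -0.003, 0.145, 0, 0, 0],
)

```text
time: 9.98
eef_pos: [0.4726, 0.158, 0.1007]
tcp_rot: [-0.026, 1.0, -0.0, 0.001]
contact_force: [0.1, 0.4, 0.2]
opening: 0.998
finger_force: 0.0
```

```bash
python3 w.py c2
```

```text
[0.4726 0.158  0.1007] [-0.0528  0.9986] 9.975
0.1 418 [0.4698 0.1562 0.1172] [array([471.8, 158. ]), array([ 23. , 108.6]), np.float64(3.0)]
0.12 2464 [0.4678 0.1577 0.1307] [array([472.2, 157.8]), array([ 23.8, 113.5]), np.float64(3.0)]
0.14 3010 [0.4639 0.1571 0.1505] [array([470.4, 157.2]), array([ 25.3, 145.1]), np.float64(3.0)]
0.16 11291 [0.4669 0.1577 0.168 ] [array([469.3, 157.9]), array([ 31.3, 149.7]), np.float64(3.2)]
0.078 765 [0.4683 0.1617 0.0844] [array([469.5, 161.4]), array([24.5, 48.3]), np.float64(3.5)]
0.048 5858 [0.4654 0.1611 0.0537] [array([469.9, 161.3]), array([124.3,  47.5]), np.float64(3.2)]
0.008 5360 [0.4511 0.1602 0.0113] [array([470.2, 161.8]), array([153.4,  88.5]), np.float64(3.7)]
```

View pics/c2.png

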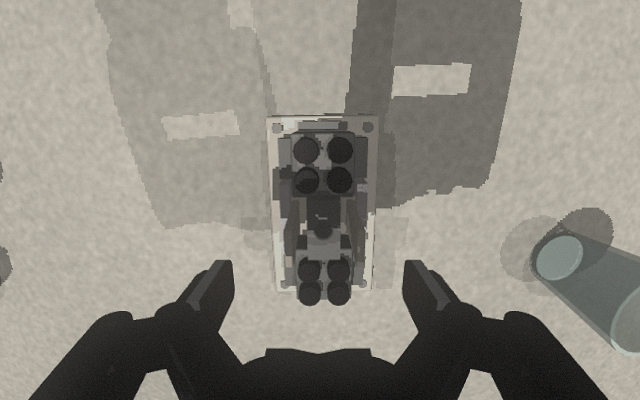

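carry_out(
  deltas=[0.0025, 0.0035, 0.005, 0, 0, -0.005, 0.0025, 0.0035, 0.025, 0, 0, -0.005, 0.0025, 0.0035, 0.045, 0, 0, -0.005, 0.0025, 0.0035, 0.057, 0, 0, -0.005, 0.0025, 0.0035, 0.057, 0, 0, -0.005],
)

```text
time: 10.65
eef_pos: [0.4682, 0.1622, 0.042]
tcp_rot: [-0.03, 1.0, -0.0, -0.001]
contact_force: [-0.5, 0.8, 1.0]
opening: 1.001
finger_force: 0.0
```

carry_out(
  deltas=[0, 0, 0, 0, 0, 0, 0, 0, 0, 0, 0, 0],
)

```text
time: 10.9
eef_pos: [0.4693, 0.1622, 0.0433]
tcp_rot: [-0.03, 1.0, 0.0, 0.001]
contact_force: [-0.5, -0.5, 0.5]
opening: 1.0
finger_force: 0.0
```

```bash
python3 w.py c3
```

```text
[0.4693 0.1622 0.0433] [-0.0593  0.9982] 10.9
0.1 14088 [0.4627 0.1618 0.1113] [array([465.9, 161.9]), array([ 31.4, 149.7]), np.float64(3.4)]
0.12 19564 [0.4553 0.1614 0.1288] [array([461.8, 161.5]), array([ 28.5, 146.8]), np.float64(3.4)]
0.14 175 [0.4487 0.1602 0.1404] [array([448.6, 160.7]), array([ 1.9, 44.9]), np.float64(3.0)]
0.078 4184 [0.4648 0.1618 0.0856] [array([469.7, 162.4]), array([ 26.1, 113.4]), np.float64(3.3)]
0.048 10335 [0.4573 0.1607 0.0539] [array([465.9, 161.7]), array([ 92.5, 110. ]), np.float64(58.6)]
0.008 6850 [0.4354 0.1617 0.0113] [array([470.7, 162.1]), array([154.5,  88.4]), np.float64(3.6)]
```

Well centred; squeeze.

carry_out(
  deltas=[0, -0.0005, 0, 0, 0, 0, 0, -0.0005, 0, 0, 0, 0, 0, -0.0005, 0, 0, 0, 0, 0, -0.0005, 0, 0, 0, 0, 0, -0.0005, 0, 0, 0, 0],
  grip=0,
  grip_force=60,
)

```text
time: 11.58
eef_pos: [0.4692, 0.1616, 0.0439]
tcp_rot: [-0.03, 1.0, -0.0, 0.0]
contact_force: [-3.3, -0.7, 8.9]
opening: 0.349
finger_force: 61.1
```

```bash
python3 w.py c4; python3 - <<'E'
from h import *
st=ctrl.get_state(); print(st["opening"],st["finger_force"],st["contact_force"])
E
```

```text
[0.4692 0.1616 0.0439] [-0.0596  0.9982] 11.575
0.1 12014 [0.462  0.1613 0.1111] [array([465.9, 162.3]), array([ 31.3, 117.5]), np.float64(3.7)]
0.12 17988 [0.456  0.1609 0.129 ] [array([461.3, 161.1]), array([ 27.3, 132.9]), np.float64(3.3)]
0.14 437 [0.4489 0.1608 0.1406] [array([448.8, 160.4]), array([ 2.6, 39.9]), np.float64(3.3)]
0.078 3731 [0.4621 0.1615 0.0876] [array([468.2, 161.4]), array([28.3, 95.3]), np.float64(3.3)]
0.048 9939 [0.456  0.1607 0.0539] [array([464.7, 162. ]), array([116. ,  55.8]), np.float64(13.1)]
0.008 5870 [0.4236 0.1596 0.0114] [array([469.9, 161.9]), array([152.8,  88.4]), np.float64(3.5)]
0.3483779991412786 61.10408663749695 [-3.28610802 -0.36423055  8.99620988]
```

View pics/c4.png

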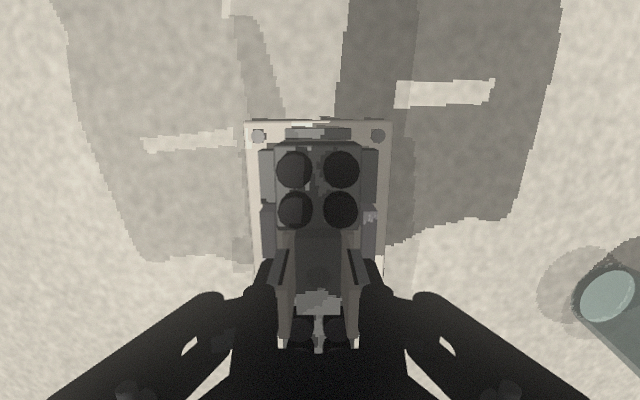

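carry_out(
  deltas=[0, 0, -0.003, 0, 0, 0, 0, 0, -0.008, 0, 0, 0, 0, 0, -0.014, 0, 0, 0, 0, 0, -0.022, 0, 0, 0, 0, 0, -0.032, 0, 0, 0],
)

```text
time: 12.25
eef_pos: [0.4683, 0.1616, 0.0747]
tcp_rot: [-0.03, 1.0, -0.0, -0.0]
contact_force: [-0.1, 0.9, -3.8]
opening: 0.349
finger_force: 60.3
```

carry_out(
  deltas=[0, 0, -0.015, 0, 0, 0, 0, 0, -0.03, 0, 0, 0, 0, 0, -0.045, 0, 0, 0, 0, 0, -0.055, 0, 0, 0, 0, 0, -0.06, 0, 0, 0],
)

```text
time: 12.88
eef_pos: [0.4689, 0.1616, 0.1353]
tcp_rot: [-0.03, 1.0, 0.0, 0.001]
contact_force: [-0.3, -0.0, -3.3]
opening: 0.347
finger_force: 60.3
```

carry_out(
  deltas=[0, 0, 0, 0, 0, 0, 0, 0, 0, 0, 0, 0, 0, 0, 0, 0, 0, 0, 0, 0, 0, 0, 0, 0],
)

```text
time: 13.38
eef_pos: [0.4684, 0.1616, 0.1339]
tcp_rot: [-0.03, 1.0, -0.0, -0.0]
contact_force: [0.6, -0.7, -2.9]
opening: 0.349
finger_force: 60.3
```

```bash
python3 - <<'E'
from h import *
st=ctrl.get_state(); print(np.round(st["eef_pos"],4),st["opening"],st["finger_force"],st["contact_force"],np.abs(st["dq"]).max())
im,d=ctrl.read_camera("scene"); m,X=T("scene"); q=cloud(m,X,d)
P=q.reshape(-1,3)[d.ravel()>0]
for x,y,n,r in((.47,.1617,"cas",.08),(.5585,-.189,"cup",.035)):
    b=P[np.hypot(P[:,0]-x,P[:,1]-y)<r]; h=np.histogram(b[:,2],np.arange(0,.22,.01))[0]; print(n,h)
b=P[(np.hypot(P[:,0]-.5585,P[:,1]+.189)<.04)&(P[:,2]>.1)]; print(b[b[:,2]<.12].mean(0),b[b[:,2]>.145].mean(0),b[:,2].max())
s=im[90:290,230:470,::-1]; cv2.imwrite("pics/f.png",cv2.resize(s,None,fx=3,fy=3,interpolation=2))
E
```

```text
[0.4684 0.1616 0.1339] 0.3487678190764775 60.2567195892334 [ 0.57789174 -0.67743754 -2.94667232] 0.002617134591824917
cas [483 910 267  70   0   0   0   0   0   1  69 129 136 198 251  46  54  50
 106  66 107]
cup [88 37 37 36 35 36 49 58 88 25 10  8  8 10  6 12  0  0  0  0  0]
[ 0.56275347 -0.18591617  0.10932315] [ 0.56198341 -0.18632638  0.15478567] 0.1598759423416073
```

View pics/f.png

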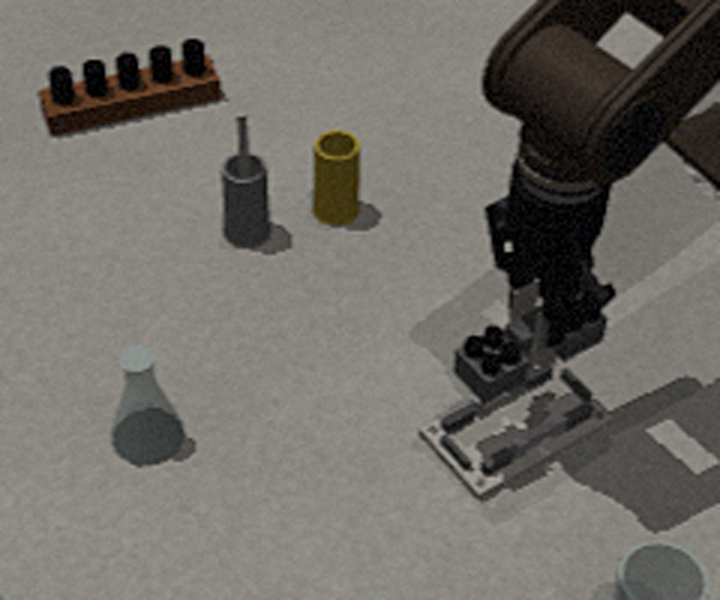

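The picture shows the cassette hanging level at (520,345), clear of the empty dock at (515,430). The rod stands upright in the steel cup at (243,180). Its underside is about 10 cm above the table and the arm is still, so I'm handing in.

```bash
python3 -c "
from plant import ctrl; print(ctrl.sign_off())"
```

```text
the job is handed in; nothing more can be done
None
```

The rod stands free in the steel cup and the cassette is held level by its squeezed catches, underside about 10 cm above the table; the job is handed in at about 13.5 s, but sign-off gave no verdict.

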